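# Power up the microscope light and take a picture

## Robot

A 6-joint arm with a two-finger parallel gripper is mounted at the origin on the work surface. World frame = base frame: x ahead of the robot, y to its left, z up, the work surface at z = 0. Lengths are in m, angles in rad, forces in N, time in s.
With the tool pointing down it reaches from about 0.35 to 0.775 m from the base axis. Payload 5.5 kg.
Tool frame: the origin (TCP) lies on the mounting face of the last link; the fingertips stand 173 mm ahead of it and the grasp point (between the pads) lies 155 mm ahead of it; z points along the fingers, y is the direction in which the jaws open and shut (so a half turn about z gives the same grasp; the last joint's range is limited). The gripper opens to 85 mm and grips with 20 to 120 N. Pads are 22 mm wide; open, the fingers measure 114 mm over their backs; the gripper's body (76 mm by 85 mm) begins 54 mm behind the grasp point. The pads swing forward as they close: fully open they stand 13 mm farther back than shut.
Start: joints at [1.119, 0.313, 0.046, 1.304, 0, 1.431], TCP at [0.176, 0.547, 0.405] pointing down, gripper open.
Joint ranges: [-2.76, 2.76], [-0.86, 1.69], [-1.03, 1.26], [-2.2, 2.34], [-1.47, 1.5], [-3.14, 3.14]. Speed limits (rad/s): [2.57, 2.57, 3.14, 3.14, 3.14, 3.14].

## Interface

Orientations are given as a unit quaternion [w, x, y, z].
In Python, from workcell import get_state, eyes, env gives the robot as it stands. The module is installed in compiled form; this text tells all that it offers.
- The arm moves only by the tool carry_out, never from a script. Its argument "motion" is a list of rows, each an object of numbers: "jaw": the opening, from -1 (shut) to 1 (fully open); "tx", "ty", "tz": the shift along the tool's x, y, z in cm; "wx", "wy", "wz": the turn, a rotation vector about the tool's x, y, z in degrees. In form: [{"jaw": .., "tx": .., "ty": .., "tz": .., "wx": .., "wy": .., "wz": ..}, ...]. A call has 1 to 20 rows; each row shifts and turns the commanded pose from where the row before left it, along the tool's axes as they then stand; what a row does not reach is not made up. A row lasts 1/8 s, in which the tool goes at most 62.5 mm and 10.7 degrees, less where a joint would pass 70% of its speed; a pose out of reach is approached as far as the arm can. A call with a gripper value outside its range is refused whole. The fingers move at their own pace and stop on an object; "force" is the grip in N (left out, the last holds). Time passes only in rows, so rows that do not move let the fingers close. It gives the time, the measured TCP pose, the force and the opening at its end, in the units of the state.
- get_state(): the state, without advancing time (a new reading comes with each control period).
- eyes.read_camera(name): name is "side" or "top"; returns the picture (400x640x3 uint8, blue, green, red); there is no depth.
- eyes.calibration(name): a dict with "K" (3x3 intrinsics, pixels), "camera_from_world" (4x4, takes a point from world to camera coordinates). Camera axes: x right, y up, looking along -z (the intrinsics and any distortion apply to the point x, -y, -z); pixel columns grow to the right and rows downward; lengths in m; the calibration is good to about 2 mm. A picture is of the moment at which its call begins. calibration takes no time and is no camera call.
- env.hand_in(): hands the job in, once; it reports no verdict.
The state is a dict: "clock": time; "joint_pos": joint angles; "qvel": joint speeds; "tau": joint torques, N m; "tcp_pos": TCP position; "orientation": TCP orientation; "wrist_force": force on the tool from outside, world axes, zero at the start; "ft_torque": the same for the moment, N m; "finger_gap": finger opening in m.
Only numpy, scipy, OpenCV 4.12 (cv2) and the standard library are available. Lean on these libraries where they do the work, as an engineer would, in place of code of your own. Each camera call takes 0.05 s, during which the arm holds its last target.

## Task

Get the microscope ready and take a picture: first switch on the mains by pressing down the raised end of the wide rocker on the tall plain box until it is fully over, then in the same way switch on the lamp with the narrow rocker on the long box with the dial, and only then press the big round key of the camera pad all the way down and let it come back up. Only press: the loose camera pad stays lying flat where it is and is not picked up or shoved away, its small key is not pressed, and the optics and jar standing around are left alone; leave both rockers on.

Things in the scene. Friction and masses are not known exactly. Their poses are not given: they have to be found in the camera images.
- power_box: Tall plain white box, 100 (x) x 80 (y) mm, top face 55 mm above the bench, fixed to the bench; one wide grey rocker on a black seat in the middle of its top. Origin: centre of its underside; x, y along its sides, z up. The rocker's length runs along the box's x, the raised (off) end is at +x.
- power_rocker (a joint): Tilt of the wide rocker (paddle 60 long, 32 wide, 8 mm thick; pivot 71 mm above the bench, over the box's origin). 0 = off, the end at the box's +x raised 0.25 rad above level; 0.5 rad = fully on, that end down 0.25 rad below level, against its stop. It stays where it is left (no spring; a push of about 1.5 N at the press point turns it, 3 N or more nearer the pivot).
- power_rocker_press (a point): Point on the top face of the wide rocker's raised half, 24 mm from the pivot towards the raised end, on its middle line; moves with the rocker. It goes down about 12 mm from off to fully on. The rocker's end lies 6 mm further out, and nothing on the box is higher than the rocker.
- light_box: Long low grey box, 90 (x) x 140 (y) mm, top face 43 mm above the bench, fixed to the bench. A round black dial (32 mm across, top 60 mm above the bench, does not turn) stands at y = +43 mm, a narrow grey rocker on a black seat is centred at y = -22 mm. Origin: centre of its underside; z up. The rocker's length runs along the box's y, the raised (off) end is at -y, away from the dial.
- light_rocker (a joint): Tilt of the narrow rocker (paddle 60 long, 20 wide, 8 mm thick; pivot 59 mm above the bench). 0 = off, the end away from the dial raised 0.25 rad; 0.5 rad = fully on, that end down 0.25 rad below level, against its stop. It stays where it is left (no spring; a push of about 1.5 N at the press point turns it, 3 N or more nearer the pivot).
- light_rocker_press (a point): Point on the top face of the narrow rocker's raised half, 24 mm from the pivot towards the raised end, on its middle line; moves with the rocker, down about 12 mm from off to fully on.
- camera_pad: Loose grey camera hand pad lying on the bench, 70 (x) x 120 (y) mm, top face 24 mm above the bench, 0.5 kg. Big round key at y = +26 mm, small round key at y = -34 mm. Origin: centre of its underside; z up.
- big_key (a joint): Travel of the big round key: 0 = up, 0.006 m = fully down. Spring return, about 1.5 N to start and 5 N at the bottom.
- big_key_top (a point): Centre of the top face of the big round key (30 mm across, stands 10 mm above the pad); moves with the key.
- small_key (a joint): Travel of the small round key, 0 = up, 0.006 m = fully down; must not be pressed.
- small_key_top (a point): Centre of the top face of the small round key (16 mm across, stands 10 mm above the pad).
- eyepiece_mid (a point): Loose bystander: black eyepiece standing upright, 40 mm across, 56 mm tall; point half-way up its axis.
- objective_mid (a point): Loose bystander: steel objective lens, 34 mm across, tapering to 17 mm at the top, 46 mm tall; point half-way up its axis.
- jar_mid (a point): Loose bystander: amber glass jar with white cap, 42 mm across, 50 mm tall; point half-way up its axis.
- tube_mid (a point): Loose bystander: aluminium spacer tube standing on end, 44 mm across, 30 mm tall; point half-way up its axis.
Mind the look-alikes: they are no part of the job. Leave any orange or turquoise look-alike of the light_box alone.

How it is judged:
By the outcome, as a careful person would: the job done as asked, in the order asked, and still so for the second after the job is handed in, with the robot touching nothing.
It also fails if it takes over 54 s, if anything falls off the work surface, if the arm or the gripper's body presses on something with over 40 N, if the wrist force passes 120 N, or if a joint passes its speed limit or range.

## Working session

There is one attempt and no reset: what is moved stays moved. The work goes in short steps, Python scripts to look and compute and a tool call to move; the robot and the scene stay as the last step left them, time stands still between calls to the robot, and variables do not carry over. Pictures are saved under pics/ and viewed, and the job is handed in when it is done.

Besides the shell and the picture viewer there is one more tool, called after "Call:" in YAML: its name, and indented under it one key for each argument. carry_out: Moves the arm, as the interface text tells. Its arguments: {"type":"object","properties":{"motion":{"type":"array"},"force":{"type":"number"}},"required":["motion"]}

```bash
mkdir -p pics
cat > h.py <<'E'
import numpy as np, cv2
from workcell import get_state, eyes, env
def snap(n,f):
    im=eyes.read_camera(n); cv2.imwrite(f'pics/{f}.png',im); return im
def proj(n,P):
    c=eyes.calibration(n);T=np.array(c['camera_from_world']);p=T[:3,:3]@np.array(P,float)+T[:3,3]
    q=np.array(c['K'])@np.array([p[0],-p[1],-p[2]]);return q[:2]/q[2]
def ray(n,u,v,z):
    c=eyes.calibration(n);T=np.array(c['camera_from_world']);d=np.linalg.inv(np.array(c['K']))@np.array([u,v,1.])
    d=np.array([d[0],-d[1],-d[2]]);R=T[:3,:3];o=-R.T@T[:3,3];d=R.T@d
    return o+d*(z-o[2])/d[2]
E
python3 - <<'E'
from h import *
for n in('top','side'):
    snap(n,n+'0');c=eyes.calibration(n);print(c)
print(get_state())
E
```

```text
{'K': array([[456.85007568,   0.        , 314.16222139],
       [  0.        , 456.85007568, 202.51179991],
       [  0.        ,   0.        ,   1.        ]]), 'camera_from_world': array([[ 0.01863874, -0.99977413,  0.01021217, -0.1017402 ],
       [ 0.99591908,  0.01946704,  0.08812621, -0.54234548],
       [-0.08830511,  0.00852793,  0.99605697, -1.07152901],
       [ 0.        ,  0.        ,  0.        ,  1.        ]])}
{'K': array([[391.91830622,   0.        , 317.64661247],
       [  0.        , 391.91830622, 198.33208405],
       [  0.        ,   0.        ,   1.        ]]), 'camera_from_world': array([[-0.97413682, -0.22508641, -0.01983844,  0.48010492],
       [ 0.09300563, -0.47942492,  0.87264065, -0.15394377],
       [-0.2059306 ,  0.8482263 ,  0.48795977, -0.70447718],
       [ 0.        ,  0.        ,  0.        ,  1.        ]])}
{'clock': 0.1, 'joint_pos': array([ 1.11938921e+00,  3.13971283e-01,  4.50946546e-02,  1.30361790e+00,
       -2.50036132e-07,  1.43120455e+00]), 'qvel': array([-0.00023774, -0.00139485,  0.00233914,  0.00084407, -0.00028869,
        0.0010246 ]), 'tau': array([ 3.59009093e-03, -4.81726527e+01,  2.99243331e+01,  1.27465610e-02,
       -1.07879255e-04, -9.25518968e-07]), 'tcp_pos': array([0.17633213, 0.54711615, 0.40387249]), 'orientation': array([-2.47154283e-04,  1.55276766e-01,  9.87870642e-01, -8.12336812e-04]), 'wrist_force': array([-0.53331403,  0.87063856, -1.66089257]), 'ft_torque': array([-0.01764511, -0.01600989, -0.00555085]), 'finger_gap': 0.08537229012678213}
```

View pics/top0.png

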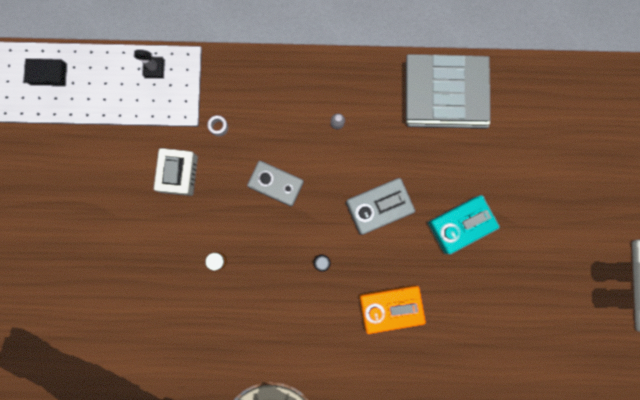

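View pics/side0.png

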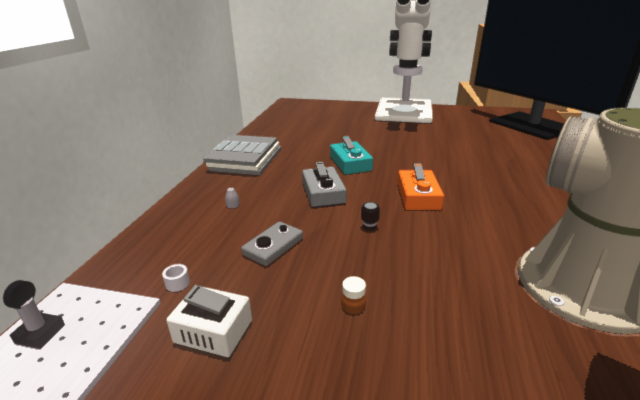

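The top view shows the power box at about (175,171), the pad at (275,183) with its big key at (265,178), and the grey light box at (381,206) with its dial at (365,212). Next I'll enlarge these areas to measure them.

Run:
```python
from h import *
t=cv2.imread('pics/top0.png');s=cv2.imread('pics/side0.png')
a=[cv2.resize(t[y:y+80,x:x+80],(400,400),interpolation=cv2.INTER_CUBIC) for x,y in((135,131),(341,166))]
cv2.imwrite('pics/c1.png',np.hstack(a))
a=[cv2.resize(t[143:223,235:315],(400,400),interpolation=cv2.INTER_CUBIC),cv2.resize(s[270:370,160:260],(400,400),interpolation=cv2.INTER_CUBIC)]
cv2.imwrite('pics/c2.png',np.hstack(a))
# box outline: pixels near top-of-box
hsv=cv2.cvtColor(t,cv2.COLOR_BGR2HSV)
def blob(m,x,y,w):
    mm=np.zeros_like(m);mm[y-w:y+w,x-w:x+w]=m[y-w:y+w,x-w:x+w]
    c=max(cv2.findContours(mm,cv2.RETR_EXTERNAL,cv2.CHAIN_APPROX_NONE)[0],key=cv2.contourArea);return c
S,V=hsv[...,1],hsv[...,2]
for nm,m,x,y,w,z in(('pow',((V>215)&(S<40)),175,171,32,.055),('pad',((S<60)&(V>85)),275,183,34,.024),('light',((S<60)&(V>85)),381,206,38,.043)):
    c=blob((m*255).astype(np.uint8),x,y,w)
    r=cv2.minAreaRect(c);b=cv2.boxPoints(r)
    P=np.array([ray('top',u,v,z) for u,v in b])
    print(nm,r,b.round(1).tolist(),P.round(4)[:,:2].tolist(),'ctr',P.mean(0).round(4),[np.linalg.norm(P[i]-P[i-1]).round(4) for i in range(4)])
```

```text
pow ((172.984619140625, 170.62307739257812), (32.86920166015625, 41.67566680908203), 7.125016689300537) [[154.10000610351562, 189.3000030517578], [159.3000030517578, 147.89999389648438], [191.89999389648438, 152.0], [186.6999969482422, 193.3000030517578]] [[0.5652, 0.2823], [0.6631, 0.275], [0.655, 0.1983], [0.5571, 0.2061]] ctr [0.6101 0.2404 0.055 ] [np.float64(0.0766), np.float64(0.0982), np.float64(0.0772), np.float64(0.0982)]
pad ((275.1130065917969, 183.05136108398438), (50.40119934082031, 29.6282901763916), 24.443954467773438) [[246.0, 186.10000610351562], [258.29998779296875, 159.10000610351562], [304.20001220703125, 180.0], [291.8999938964844, 207.0]] [[0.5806, 0.0731], [0.6468, 0.0456], [0.5982, -0.0663], [0.5325, -0.0383]] ctr [0.5895 0.0035 0.024 ] [np.float64(0.1213), np.float64(0.0717), np.float64(0.122), np.float64(0.0715)]
light ((380.52838134765625, 205.6254425048828), (38.74592971801758, 59.936546325683594), 66.97450256347656) [[345.3999938964844, 199.5], [400.5, 176.10000610351562], [415.70001220703125, 211.6999969482422], [360.5, 235.1999969482422]] [[0.5511, -0.1648], [0.6096, -0.2951], [0.5254, -0.3311], [0.4678, -0.2014]] ctr [ 0.5385 -0.2481  0.043 ] [np.float64(0.091), np.float64(0.1429), np.float64(0.0916), np.float64(0.142)]
```

View pics/c1.png

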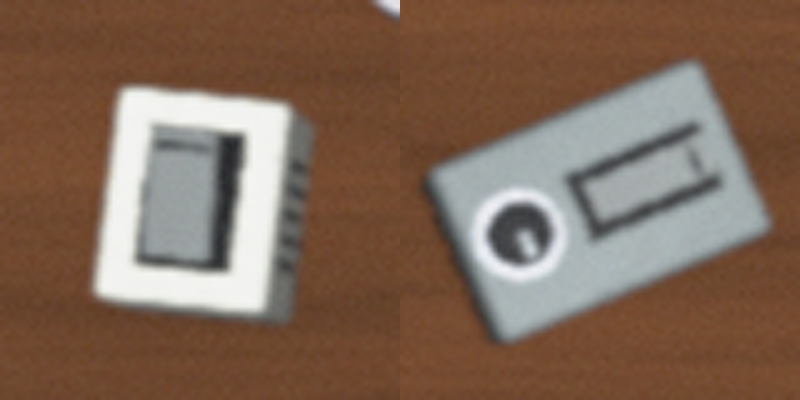

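View pics/c2.png

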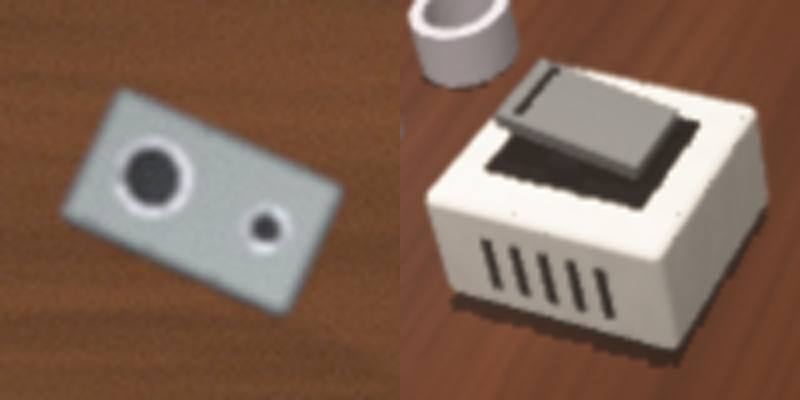

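The line-marked raised ends are where the spec says they are: power box far (+x), light box away from the dial. I'll compute the press points and overlay them on the side view as a check.

```bash
cat >> h.py <<'E'
def un(v): v=np.array(v,float);return v/np.linalg.norm(v)
px=un([.0980,-.0076]); ly=un([-.0581,.1300]); ky=un([.0483,.1117])
pc=np.array([.6101,.2404]);lc=np.array([.5385,-.2481]);kc=np.array([.5895,.0035])
T={'pow':(*(pc+.0223*px),.0808),'light':(*(lc-.0443*ly),.0688),'key':(*(kc+.026*ky),.034),
 'skey':(*(kc-.034*ky),.034)}
AIM={'pow':pc+.027*px,'light':lc-.049*ly,'key':kc+.026*ky}
def to(name,axis=None):
    from scipy.spatial.transform import Rotation as Ro
    s=get_state();q=s['orientation'];R=Ro.from_quat([q[1],q[2],q[3],q[0]]).as_matrix()
    d=np.append(AIM[name]-s['tcp_pos'][:2],0)
    # aim the fingertip, assumed on tool axis
    tip=s['tcp_pos']+.173*R[:,2]
    e=np.append(AIM[name]-tip[:2],0)
    print(name,'clock',s['clock'],'tip',tip.round(4),'move cm tool',(R.T@e*100).round(2),'toolx deg',np.degrees(np.arctan2(R[1,0],R[0,0])).round(1),'tilt',R[:,2].round(4),'F',s['wrist_force'].round(2),'gap',round(s['finger_gap'],4))
E
python3 - <<'E'
from h import *
im=cv2.imread('pics/side0.png');it=cv2.imread('pics/top0.png')
for k,p in T.items():
    print(k,np.round(p,4))
    for n,i in(('side',im),('top',it)):
        u=proj(n,p);cv2.circle(i,tuple(int(round(x)) for x in u),1,(0,0,255),-1)
print('angles',[np.degrees(np.arctan2(v[1],v[0])).round(1) for v in(px,-ly,ky)])
to('pow')
a=cv2.resize(im[140:360,160:360],(436,480));b=cv2.resize(it[140:240,150:420],(800,296))
cv2.imwrite('pics/c3.png',a);cv2.imwrite('pics/c4.png',b)
E
```

```text
pow [0.6323 0.2387 0.0808]
light [ 0.5566 -0.2885  0.0688]
key [0.5998 0.0274 0.034 ]
skey [ 0.576  -0.0277  0.034 ]
angles [np.float64(-4.4), np.float64(-65.9), np.float64(66.6)]
pow clock 0.1 tip [0.1762 0.5469 0.2309] move cm tool [-5.332e+01 -1.523e+01  1.000e-02] toolx deg 162.1 tilt [-7.0e-04 -1.5e-03 -1.0e+00] F [-0.53  0.87 -1.66] gap 0.0854
```

View pics/c3.png

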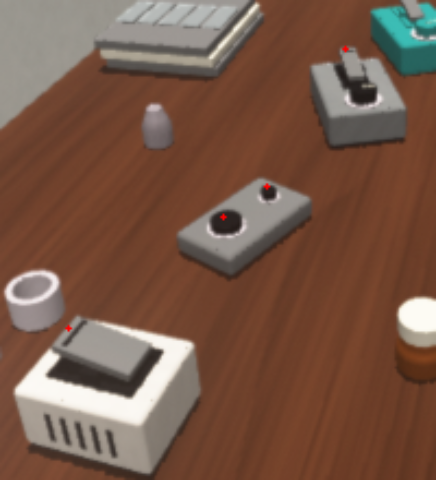

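View pics/c4.png

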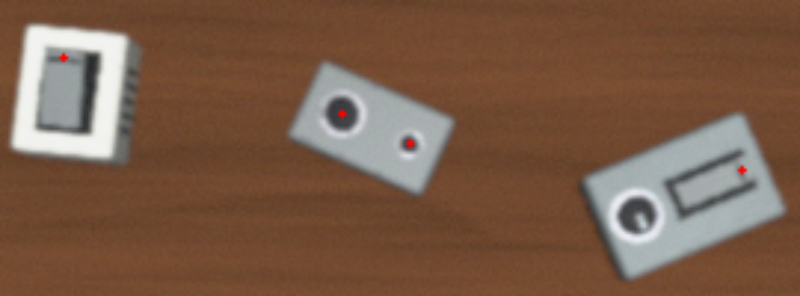

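The overlays agree in both views; the side view puts the rocker dots about 3 mm too far out, so I'll aim slightly inward. Next I shut the jaws, turn the tool and travel above the power rocker.

Call:
carry_out:
  motion:
    - {"jaw": -1,"wz": -6.75}
    - {"jaw": -1,"wz": -6.75}
    - {"jaw": -1,"tx": -3.4,"ty": -1.9}
    - {"jaw": -1,"tx": -3.4,"ty": -1.9}
    - {"jaw": -1,"tx": -3.4,"ty": -1.9}
    - {"jaw": -1,"tx": -3.4,"ty": -1.9}
    - {"jaw": -1,"tx": -3.4,"ty": -1.9}
    - {"jaw": -1,"tx": -3.4,"ty": -1.9}
    - {"jaw": -1,"tx": -3.4,"ty": -1.9}
    - {"jaw": -1,"tx": -3.4,"ty": -1.9}
    - {"jaw": -1,"tx": -3.4,"ty": -1.9}
    - {"jaw": -1,"tx": -3.4,"ty": -1.9}
    - {"jaw": -1,"tx": -3.4,"ty": -1.9}
    - {"jaw": -1,"tx": -3.4,"ty": -1.9}
    - {"jaw": -1,"tx": -3.4,"ty": -1.9}
    - {"jaw": -1,"tx": -3.4,"ty": -1.9}
    - {"jaw": -1}
    - {"jaw": -1}

```text
invalid input at $.motion[0]: expected keys jaw, tx, ty, tz, wx, wy, wz
```

```bash
sed -i "s/'pow':pc+.027\*px,'light':lc-.049\*ly/'pow':pc+.025*px,'light':lc-.047*ly/" h.py; python3 -c "
from h import *
to('pow');to('light')"
```

```text
pow clock 0.1 tip [0.1762 0.5469 0.2309] move cm tool [-5.313e+01 -1.528e+01  1.000e-02] toolx deg 162.1 tilt [-7.0e-04 -1.5e-03 -1.0e+00] F [-0.53  0.87 -1.66] gap 0.0854
light clock 0.1 tip [0.1762 0.5469 0.2309] move cm tool [-62.01 -68.04   0.1 ] toolx deg 162.1 tilt [-7.0e-04 -1.5e-03 -1.0e+00] F [-0.53  0.87 -1.66] gap 0.0854
```

All keys are required in every row.

Call:
carry_out:
  motion:
    - {"jaw": -1,"tx": 0,"ty": 0,"tz": 0,"wx": 0,"wy": 0,"wz": -6.75}
    - {"jaw": -1,"tx": 0,"ty": 0,"tz": 0,"wx": 0,"wy": 0,"wz": -6.75}
    - {"jaw": -1,"tx": -3.4,"ty": -1.9,"tz": 0,"wx": 0,"wy": 0,"wz": 0}
    - {"jaw": -1,"tx": -3.4,"ty": -1.9,"tz": 0,"wx": 0,"wy": 0,"wz": 0}
    - {"jaw": -1,"tx": -3.4,"ty": -1.9,"tz": 0,"wx": 0,"wy": 0,"wz": 0}
    - {"jaw": -1,"tx": -3.4,"ty": -1.9,"tz": 0,"wx": 0,"wy": 0,"wz": 0}
    - {"jaw": -1,"tx": -3.4,"ty": -1.9,"tz": 0,"wx": 0,"wy": 0,"wz": 0}
    - {"jaw": -1,"tx": -3.4,"ty": -1.9,"tz": 0,"wx": 0,"wy": 0,"wz": 0}
    - {"jaw": -1,"tx": -3.4,"ty": -1.9,"tz": 0,"wx": 0,"wy": 0,"wz": 0}
    - {"jaw": -1,"tx": -3.4,"ty": -1.9,"tz": 0,"wx": 0,"wy": 0,"wz": 0}
    - {"jaw": -1,"tx": -3.4,"ty": -1.9,"tz": 0,"wx": 0,"wy": 0,"wz": 0}
    - {"jaw": -1,"tx": -3.4,"ty": -1.9,"tz": 0,"wx": 0,"wy": 0,"wz": 0}
    - {"jaw": -1,"tx": -3.4,"ty": -1.9,"tz": 0,"wx": 0,"wy": 0,"wz": 0}
    - {"jaw": -1,"tx": -3.4,"ty": -1.9,"tz": 0,"wx": 0,"wy": 0,"wz": 0}
    - {"jaw": -1,"tx": -3.4,"ty": -1.9,"tz": 0,"wx": 0,"wy": 0,"wz": 0}
    - {"jaw": -1,"tx": -3.4,"ty": -1.9,"tz": 0,"wx": 0,"wy": 0,"wz": 0}
    - {"jaw": -1,"tx": 0,"ty": 0,"tz": 0,"wx": 0,"wy": 0,"wz": 0}
    - {"jaw": -1,"tx": 0,"ty": 0,"tz": 0,"wx": 0,"wy": 0,"wz": 0}

```text
clock: 2.35
tcp_pos: [0.6305, 0.2459, 0.404]
orientation: [-0.001, 0.038, 0.999, -0.0]
wrist_force: [0.5, 0.7, -0.3]
finger_gap: 0.0001
```

```bash
python3 -c "
from h import *
to('pow')"
```

```text
pow clock 2.35 tip [0.6302 0.2459 0.231 ] move cm tool [-0.54 -0.7  -0.  ] toolx deg 175.6 tilt [-0.0017 -0.     -1.    ] F [ 0.5   0.67 -0.33] gap 0.0001
```

Call:
carry_out:
  motion:
    - {"jaw": -1,"tx": -0.5,"ty": -0.7,"tz": 2,"wx": 0,"wy": 0,"wz": 0}
    - {"jaw": -1,"tx": 0,"ty": 0,"tz": 3,"wx": 0,"wy": 0,"wz": 0}
    - {"jaw": -1,"tx": 0,"ty": 0,"tz": 3,"wx": 0,"wy": 0,"wz": 0}
    - {"jaw": -1,"tx": 0,"ty": 0,"tz": 3,"wx": 0,"wy": 0,"wz": 0}
    - {"jaw": -1,"tx": 0,"ty": 0,"tz": 2,"wx": 0,"wy": 0,"wz": 0}
    - {"jaw": -1,"tx": 0,"ty": 0,"tz": 0,"wx": 0,"wy": 0,"wz": 0}
    - {"jaw": -1,"tx": 0,"ty": 0,"tz": 0,"wx": 0,"wy": 0,"wz": 0}

```text
clock: 3.22
tcp_pos: [0.635, 0.2392, 0.2759]
orientation: [0.001, 0.038, 0.999, 0.0]
wrist_force: [0.4, -0.5, 0.3]
finger_gap: -0.0003
```

```bash
python3 -c "
from h import *
to('pow')
im=snap('side','s1');cv2.imwrite('pics/s1c.png',cv2.resize(im[220:370,130:280],(600,600),interpolation=cv2.INTER_CUBIC))"
```

```text
pow clock 3.225 tip [0.6352 0.2393 0.1029] move cm tool [ 0.01 -0.08 -0.  ] toolx deg 175.7 tilt [ 1.2e-03  4.0e-04 -1.0e+00] F [ 0.37 -0.47  0.32] gap -0.0003
```

View pics/s1c.png

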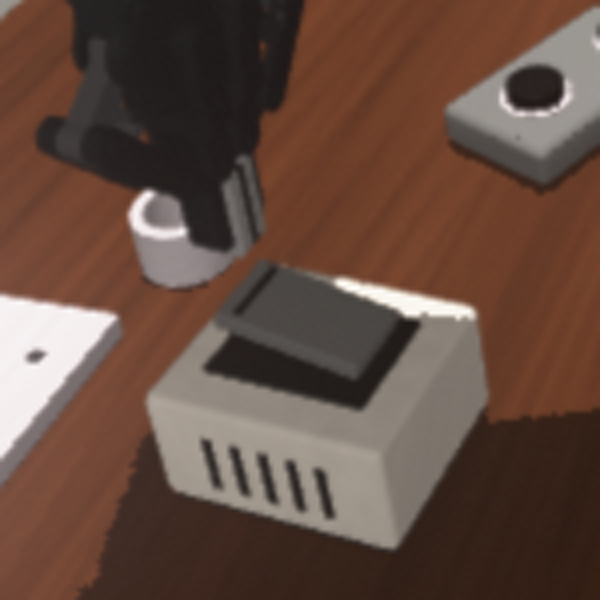

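The tip is centred over the rocker's outer end. I'll shift 5 mm inward and start pressing.

Call:
carry_out:
  motion:
    - {"jaw": -1,"tx": 0.5,"ty": 0,"tz": 0.5,"wx": 0,"wy": 0,"wz": 0}
    - {"jaw": -1,"tx": 0,"ty": 0,"tz": 0.8,"wx": 0,"wy": 0,"wz": 0}
    - {"jaw": -1,"tx": 0,"ty": 0,"tz": 0.3,"wx": 0,"wy": 0,"wz": 0}
    - {"jaw": -1,"tx": 0,"ty": 0,"tz": 0.3,"wx": 0,"wy": 0,"wz": 0}
    - {"jaw": -1,"tx": 0,"ty": 0,"tz": 0.3,"wx": 0,"wy": 0,"wz": 0}
    - {"jaw": -1,"tx": 0,"ty": 0,"tz": 0.3,"wx": 0,"wy": 0,"wz": 0}
    - {"jaw": -1,"tx": 0,"ty": 0,"tz": 0.2,"wx": 0,"wy": 0,"wz": 0}
    - {"jaw": -1,"tx": 0,"ty": 0,"tz": 0,"wx": 0,"wy": 0,"wz": 0}

```text
clock: 4.28
tcp_pos: [0.6305, 0.2389, 0.2478]
orientation: [0.0, 0.038, 0.999, 0.0]
wrist_force: [0.4, 0.5, 0.9]
finger_gap: 0.0003
```

```bash
python3 -c "
from h import *
to('pow')"
```

```text
pow clock 4.275 tip [0.6306 0.2389 0.0748] move cm tool [-0.45 -0.01  0.  ] toolx deg 175.6 tilt [ 6.e-04  3.e-04 -1.e+00] F [0.44 0.49 0.89] gap 0.0003
```

Call:
carry_out:
  motion:
    - {"jaw": -1,"tx": 0,"ty": 0,"tz": 0.2,"wx": 0,"wy": 0,"wz": 0}
    - {"jaw": -1,"tx": 0,"ty": 0,"tz": 0.1,"wx": 0,"wy": 0,"wz": 0}
    - {"jaw": -1,"tx": 0,"ty": 0,"tz": 0,"wx": 0,"wy": 0,"wz": 0}

```text
clock: 4.65
tcp_pos: [0.6307, 0.2389, 0.245]
orientation: [0.001, 0.038, 0.999, 0.0]
wrist_force: [2.8, -0.5, 3.4]
finger_gap: -0.0
```

```bash
python3 -c "
from h import *
to('pow')
im=snap('side','s2');cv2.imwrite('pics/s2c.png',cv2.resize(im[220:370,130:280],(600,600),interpolation=cv2.INTER_CUBIC))"
```

```text
pow clock 4.65 tip [0.6309 0.2389 0.072 ] move cm tool [-0.42 -0.01  0.  ] toolx deg 175.6 tilt [ 1.3e-03  2.0e-04 -1.0e+00] F [ 2.82 -0.51  3.35] gap -0.0
```

View pics/s2c.png

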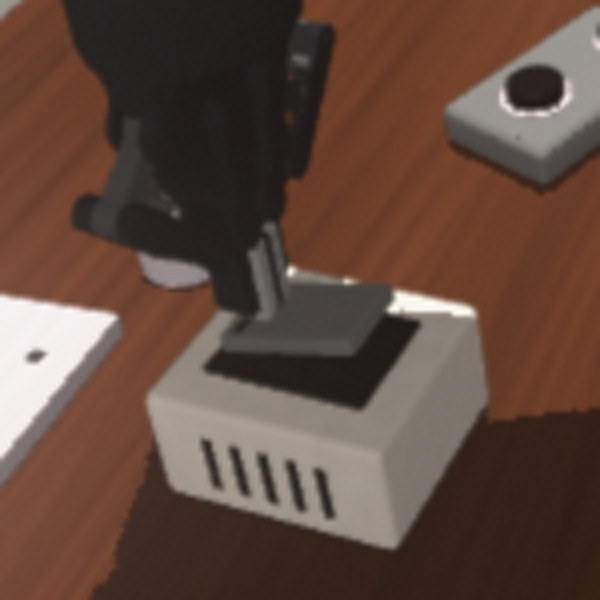

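The tip is on the rocker's raised half and the paddle is close to level or slightly past it. I'll keep pressing until it reaches the stop.

Call:
carry_out:
  motion:
    - {"jaw": -1,"tx": 0,"ty": 0,"tz": 0.2,"wx": 0,"wy": 0,"wz": 0}
    - {"jaw": -1,"tx": 0,"ty": 0,"tz": 0.2,"wx": 0,"wy": 0,"wz": 0}
    - {"jaw": -1,"tx": 0,"ty": 0,"tz": 0,"wx": 0,"wy": 0,"wz": 0}

```text
clock: 5.08
tcp_pos: [0.6305, 0.2389, 0.2445]
orientation: [0.002, 0.038, 0.999, 0.0]
wrist_force: [-2.9, -1.5, 20.1]
finger_gap: 0.0002
```

```bash
python3 -c "
from h import *
to('pow')"
```

```text
pow clock 5.075 tip [0.6311 0.239  0.0715] move cm tool [-0.39 -0.02  0.  ] toolx deg 175.6 tilt [ 3.5e-03  6.0e-04 -1.0e+00] F [-2.89 -1.47 20.13] gap 0.0002
```

It reached a hard stop at tip z 71.5 mm, close to the predicted 71.7. I'll add a little more pressure, then lift and check.

Call:
carry_out:
  motion:
    - {"jaw": -1,"tx": 0,"ty": 0,"tz": 0.1,"wx": 0,"wy": 0,"wz": 0}
    - {"jaw": -1,"tx": 0,"ty": 0,"tz": 0,"wx": 0,"wy": 0,"wz": 0}
    - {"jaw": -1,"tx": 0,"ty": 0,"tz": -0.5,"wx": 0,"wy": 0,"wz": 0}
    - {"jaw": -1,"tx": 0,"ty": 0,"tz": -2,"wx": 0,"wy": 0,"wz": 0}
    - {"jaw": -1,"tx": 0,"ty": 0,"tz": -3,"wx": 0,"wy": 0,"wz": 0}
    - {"jaw": -1,"tx": 0,"ty": 0,"tz": -3,"wx": 0,"wy": 0,"wz": 0}
    - {"jaw": -1,"tx": 0,"ty": 0,"tz": 0,"wx": 0,"wy": 0,"wz": 0}

```text
clock: 5.95
tcp_pos: [0.6303, 0.2392, 0.3265]
orientation: [0.001, 0.038, 0.999, 0.001]
wrist_force: [-0.1, 0.1, -0.1]
finger_gap: -0.0001
```

```bash
python3 -c "
from h import *
to('pow')
to('light')
im=snap('side','s3');cv2.imwrite('pics/s3c.png',cv2.resize(im[220:370,130:280],(600,600),interpolation=cv2.INTER_CUBIC))"
```

```text
pow clock 5.95 tip [0.6307 0.2394 0.1535] move cm tool [-0.44 -0.06  0.  ] toolx deg 175.7 tilt [ 0.002   0.0011 -1.    ] F [-0.09  0.09 -0.05] gap -0.0001
light clock 5.95 tip [0.6307 0.2394 0.1535] move cm tool [  3.26 -53.44  -0.07] toolx deg 175.7 tilt [ 0.002   0.0011 -1.    ] F [-0.09  0.09 -0.05] gap -0.0001
```

View pics/s3c.png

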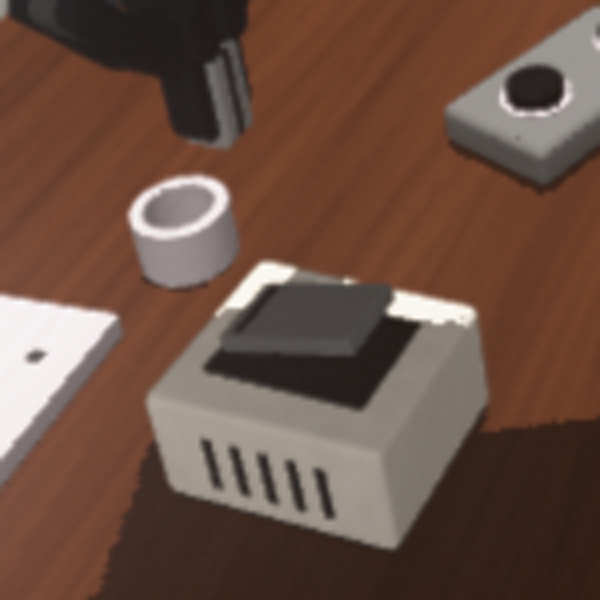

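The rocker has turned over. I'll measure its tilt by projecting the paddle's edge lines.

```bash
python3 -c "
from h import *
py=np.array([-px[1],px[0]])
def pt(x,y,z,a): 
    X=x*np.cos(a)-z*np.sin(a);Z=x*np.sin(a)+z*np.cos(a);xy=pc+X*px+y*py
    return (proj('side',(*xy,.071+Z))-[130,220])*4
for a in(.25,0,-.1,-.2,-.25):print(a,[pt(x,y,.004,a).round(0).tolist() for x,y in((.03,.016),(-.03,.016),(-.03,-.016),(.03,-.016))])
"
```

```text
0.25 [[206.0, 304.0], [351.0, 366.0], [394.0, 306.0], [255.0, 248.0]]
0 [[205.0, 317.0], [348.0, 350.0], [391.0, 291.0], [254.0, 261.0]]
-0.1 [[206.0, 323.0], [345.0, 344.0], [389.0, 285.0], [255.0, 267.0]]
-0.2 [[208.0, 329.0], [342.0, 338.0], [386.0, 279.0], [256.0, 273.0]]
-0.25 [[209.0, 332.0], [340.0, 334.0], [384.0, 276.0], [257.0, 276.0]]
```

```bash
python3 -c "
from h import *
a=[cv2.resize(cv2.imread('pics/%s.png'%f)[280:320,180:235],(770,280*2),interpolation=cv2.INTER_CUBIC)[:, :] for f in('s1','s3')]
cv2.imwrite('pics/z.png',cv2.resize(np.vstack(a),(412,600)) if 0 else cv2.resize(np.hstack(a),(800,291)))
"
```

```text
(no output)
```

View pics/z.png

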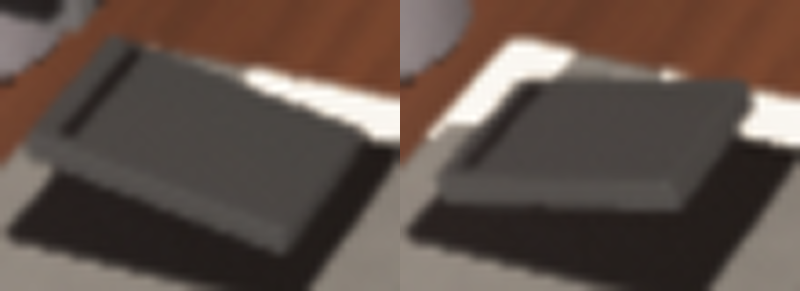

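Measured slope now gives roughly -0.24 rad, and together with the hard stop and the 71.5 mm height that means fully on. Now I turn and travel to the light box.

Call:
carry_out:
  motion:
    - {"jaw": -1,"tx": 0,"ty": 0,"tz": 0,"wx": 0,"wy": 0,"wz": 8.8}
    - {"jaw": -1,"tx": 0,"ty": 0,"tz": 0,"wx": 0,"wy": 0,"wz": 8.8}
    - {"jaw": -1,"tx": 0,"ty": 0,"tz": 0,"wx": 0,"wy": 0,"wz": 8.8}
    - {"jaw": -1,"tx": 0,"ty": 0,"tz": 0,"wx": 0,"wy": 0,"wz": 8.8}
    - {"jaw": -1,"tx": 0,"ty": 0,"tz": 0,"wx": 0,"wy": 0,"wz": 8.8}
    - {"jaw": -1,"tx": 0,"ty": 0,"tz": 0,"wx": 0,"wy": 0,"wz": 8.8}
    - {"jaw": -1,"tx": 0,"ty": 0,"tz": 0,"wx": 0,"wy": 0,"wz": 8.8}
    - {"jaw": -1,"tx": -3.5,"ty": -2.2,"tz": 0,"wx": 0,"wy": 0,"wz": 0}
    - {"jaw": -1,"tx": -3.5,"ty": -2.2,"tz": 0,"wx": 0,"wy": 0,"wz": 0}
    - {"jaw": -1,"tx": -3.5,"ty": -2.2,"tz": 0,"wx": 0,"wy": 0,"wz": 0}
    - {"jaw": -1,"tx": -3.5,"ty": -2.2,"tz": 0,"wx": 0,"wy": 0,"wz": 0}
    - {"jaw": -1,"tx": -3.5,"ty": -2.2,"tz": 0,"wx": 0,"wy": 0,"wz": 0}
    - {"jaw": -1,"tx": -3.5,"ty": -2.2,"tz": 0,"wx": 0,"wy": 0,"wz": 0}
    - {"jaw": -1,"tx": -3.5,"ty": -2.2,"tz": 0,"wx": 0,"wy": 0,"wz": 0}
    - {"jaw": -1,"tx": -3.5,"ty": -2.2,"tz": 0,"wx": 0,"wy": 0,"wz": 0}
    - {"jaw": -1,"tx": -3.5,"ty": -2.2,"tz": 0,"wx": 0,"wy": 0,"wz": 0}
    - {"jaw": -1,"tx": -3.5,"ty": -2.2,"tz": 0,"wx": 0,"wy": 0,"wz": 0}
    - {"jaw": -1,"tx": -3.5,"ty": -2.2,"tz": 0,"wx": 0,"wy": 0,"wz": 0}
    - {"jaw": -1,"tx": -3.5,"ty": -2.2,"tz": 0,"wx": 0,"wy": 0,"wz": 0}
    - {"jaw": -1,"tx": 0,"ty": 0,"tz": 0,"wx": 0,"wy": 0,"wz": 0}

```text
clock: 8.5
tcp_pos: [0.559, -0.2545, 0.3222]
orientation: [-0.002, 0.546, 0.838, -0.0]
wrist_force: [0.2, 0.3, -0.2]
finger_gap: 0.0001
```

```bash
python3 -c "
from h import *
to('light')"
```

```text
light clock 8.5 tip [ 0.5585 -0.2542  0.1492] move cm tool [-3.34 -1.56 -0.01] toolx deg 113.8 tilt [-0.0033  0.002  -1.    ] F [ 0.21  0.3  -0.22] gap 0.0001
```

Call:
carry_out:
  motion:
    - {"jaw": -1,"tx": -1.7,"ty": -0.8,"tz": 1,"wx": 0,"wy": 0,"wz": 0}
    - {"jaw": -1,"tx": -1.5,"ty": -0.8,"tz": 1.5,"wx": 0,"wy": 0,"wz": 0}
    - {"jaw": -1,"tx": 0,"ty": 0,"tz": 2,"wx": 0,"wy": 0,"wz": 0}
    - {"jaw": -1,"tx": 0,"ty": 0,"tz": 1,"wx": 0,"wy": 0,"wz": 0}
    - {"jaw": -1,"tx": 0,"ty": 0,"tz": 0,"wx": 0,"wy": 0,"wz": 0}
    - {"jaw": -1,"tx": 0,"ty": 0,"tz": 0,"wx": 0,"wy": 0,"wz": 0}

```text
clock: 9.25
tcp_pos: [0.5589, -0.2879, 0.2701]
orientation: [0.0, 0.544, 0.839, 0.0]
wrist_force: [0.1, 0.4, 0.0]
finger_gap: 0.0002
```

```bash
python3 -c "
from h import *
to('light')
a=snap('side','s4')[130:210,290:370];b=snap('top','t4')[160:240,340:420]
cv2.imwrite('pics/c5.png',np.hstack([cv2.resize(i,(400,400),interpolation=cv2.INTER_CUBIC) for i in(a,b)]))"
```

```text
light clock 9.25 tip [ 0.559  -0.288   0.0971] move cm tool [-0.22 -0.25  0.  ] toolx deg 114.1 tilt [ 6.e-04 -3.e-04 -1.e+00] F [0.06 0.37 0.  ] gap 0.0002
```

View pics/c5.png

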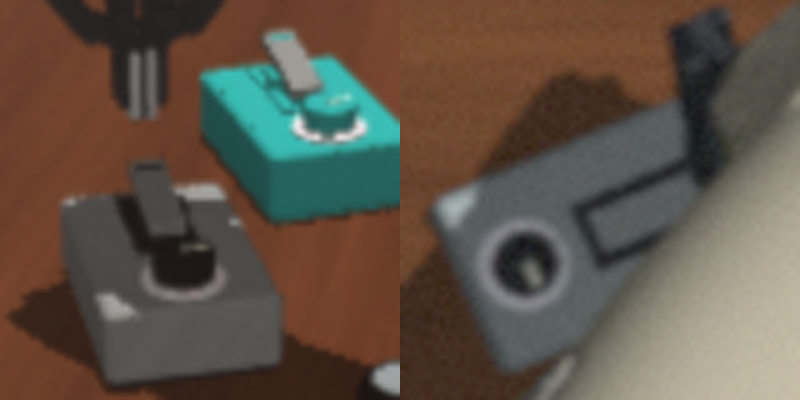

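The closed tip sits above the raised end of the grey box's rocker. I'll apply the remaining -2.5 mm sideways correction and press.

Call:
carry_out:
  motion:
    - {"jaw": -1,"tx": 0,"ty": -0.25,"tz": 0.8,"wx": 0,"wy": 0,"wz": 0}
    - {"jaw": -1,"tx": 0,"ty": 0,"tz": 1,"wx": 0,"wy": 0,"wz": 0}
    - {"jaw": -1,"tx": 0,"ty": 0,"tz": 0.3,"wx": 0,"wy": 0,"wz": 0}
    - {"jaw": -1,"tx": 0,"ty": 0,"tz": 0.3,"wx": 0,"wy": 0,"wz": 0}
    - {"jaw": -1,"tx": 0,"ty": 0,"tz": 0.3,"wx": 0,"wy": 0,"wz": 0}
    - {"jaw": -1,"tx": 0,"ty": 0,"tz": 0.3,"wx": 0,"wy": 0,"wz": 0}
    - {"jaw": -1,"tx": 0,"ty": 0,"tz": 0.3,"wx": 0,"wy": 0,"wz": 0}
    - {"jaw": -1,"tx": 0,"ty": 0,"tz": 0.2,"wx": 0,"wy": 0,"wz": 0}
    - {"jaw": -1,"tx": 0,"ty": 0,"tz": 0,"wx": 0,"wy": 0,"wz": 0}

```text
clock: 10.48
tcp_pos: [0.5566, -0.2893, 0.2349]
orientation: [0.001, 0.544, 0.839, -0.0]
wrist_force: [1.2, -2.1, 2.0]
finger_gap: 0.0002
```

```bash
python3 -c "
from h import *
to('light')"
```

```text
light clock 10.475 tip [ 0.5567 -0.2894  0.0619] move cm tool [-0.19  0.02  0.  ] toolx deg 114.0 tilt [ 9.e-04 -6.e-04 -1.e+00] F [ 1.16 -2.12  2.05] gap 0.0002
```

Call:
carry_out:
  motion:
    - {"jaw": -1,"tx": 0,"ty": 0,"tz": 0.2,"wx": 0,"wy": 0,"wz": 0}
    - {"jaw": -1,"tx": 0,"ty": 0,"tz": 0.2,"wx": 0,"wy": 0,"wz": 0}
    - {"jaw": -1,"tx": 0,"ty": 0,"tz": 0.1,"wx": 0,"wy": 0,"wz": 0}
    - {"jaw": -1,"tx": 0,"ty": 0,"tz": 0,"wx": 0,"wy": 0,"wz": 0}

```text
clock: 10.98
tcp_pos: [0.5566, -0.2893, 0.2324]
orientation: [0.001, 0.544, 0.839, -0.0]
wrist_force: [-2.7, 0.0, 17.1]
finger_gap: 0.0001
```

```bash
python3 -c "
from h import *
to('light')"
```

```text
light clock 10.975 tip [ 0.557  -0.2896  0.0594] move cm tool [-0.15  0.    0.  ] toolx deg 114.0 tilt [ 0.0023 -0.0019 -1.    ] F [-2.650e+00  1.000e-02  1.711e+01] gap 0.0001
```

Hard stop at 59.4 mm (predicted about 59.7). Same small extra push as before, then lift and look.

Call:
carry_out:
  motion:
    - {"jaw": -1,"tx": 0,"ty": 0,"tz": 0.15,"wx": 0,"wy": 0,"wz": 0}
    - {"jaw": -1,"tx": 0,"ty": 0,"tz": 0,"wx": 0,"wy": 0,"wz": 0}
    - {"jaw": -1,"tx": 0,"ty": 0,"tz": -0.5,"wx": 0,"wy": 0,"wz": 0}
    - {"jaw": -1,"tx": 0,"ty": 0,"tz": -2,"wx": 0,"wy": 0,"wz": 0}
    - {"jaw": -1,"tx": 0,"ty": 0,"tz": -3,"wx": 0,"wy": 0,"wz": 0}
    - {"jaw": -1,"tx": 0,"ty": 0,"tz": -3,"wx": 0,"wy": 0,"wz": 0}
    - {"jaw": -1,"tx": 0,"ty": 0,"tz": 0,"wx": 0,"wy": 0,"wz": 0}

```text
clock: 11.85
tcp_pos: [0.5568, -0.289, 0.3149]
orientation: [0.001, 0.544, 0.839, 0.0]
wrist_force: [-0.4, -0.5, 0.4]
finger_gap: 0.0001
```

```bash
python3 -c "
from h import *
to('key')
o=cv2.imread('pics/side0.png')[150:210,295:355];a=snap('side','s5')[150:210,295:355]
cv2.imwrite('pics/c6.png',np.hstack([cv2.resize(i,(400,400),interpolation=cv2.INTER_CUBIC) for i in(o,a)]))
P=lc-.022*ly; lx=np.array([ly[1],-ly[0]])
def pt(r,y,z,a):
    X=r*np.cos(a)-z*np.sin(a);Z=r*np.sin(a)+z*np.cos(a);return ((proj('side',(*(P-X*ly+y*lx),.059+Z))-[295,150])*400/60).round(0).tolist()
for a in(.25,0,-.15,-.25):print(a,[pt(r,y,.004,a) for r,y in((.03,.01),(-.03,.01),(-.03,-.01),(.03,-.01))])
"
```

```text
key clock 11.85 tip [ 0.5573 -0.2891  0.1419] move cm tool [ 2.717e+01  1.679e+01 -2.000e-02] toolx deg 114.1 tilt [ 2.6e-03 -9.0e-04 -1.0e+00] F [-0.42 -0.48  0.39] gap 0.0001
0.25 [[127.0, 71.0], [156.0, 168.0], [208.0, 162.0], [177.0, 67.0]]
0 [[127.0, 86.0], [156.0, 150.0], [208.0, 144.0], [176.0, 82.0]]
-0.15 [[127.0, 97.0], [155.0, 138.0], [207.0, 133.0], [176.0, 92.0]]
-0.25 [[127.0, 104.0], [155.0, 130.0], [206.0, 125.0], [176.0, 99.0]]
```

View pics/c6.png

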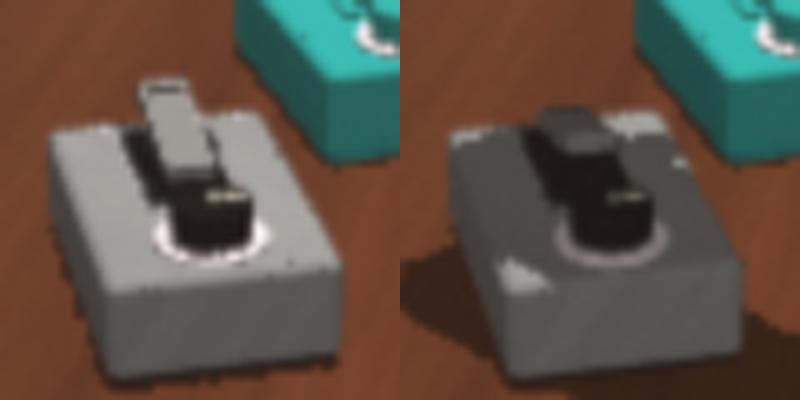

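The lamp rocker's visible top shrank to about 28 px, matching the 26 px predicted for fully on. Next, the big key of the pad.

Call:
carry_out:
  motion:
    - {"jaw": -1,"tx": 3,"ty": 1.9,"tz": 0,"wx": 0,"wy": 0,"wz": 0}
    - {"jaw": -1,"tx": 3,"ty": 1.9,"tz": 0,"wx": 0,"wy": 0,"wz": 0}
    - {"jaw": -1,"tx": 3,"ty": 1.9,"tz": 0,"wx": 0,"wy": 0,"wz": 0}
    - {"jaw": -1,"tx": 3,"ty": 1.9,"tz": 0,"wx": 0,"wy": 0,"wz": 0}
    - {"jaw": -1,"tx": 3,"ty": 1.9,"tz": 0,"wx": 0,"wy": 0,"wz": 0}
    - {"jaw": -1,"tx": 3,"ty": 1.9,"tz": 0,"wx": 0,"wy": 0,"wz": 0}
    - {"jaw": -1,"tx": 3,"ty": 1.8,"tz": 0,"wx": 0,"wy": 0,"wz": 0}
    - {"jaw": -1,"tx": 3,"ty": 1.8,"tz": 0,"wx": 0,"wy": 0,"wz": 0}
    - {"jaw": -1,"tx": 3,"ty": 1.8,"tz": 0,"wx": 0,"wy": 0,"wz": 0}
    - {"jaw": -1,"tx": 0,"ty": 0,"tz": 0,"wx": 0,"wy": 0,"wz": 0}
    - {"jaw": -1,"tx": 0,"ty": 0,"tz": 0,"wx": 0,"wy": 0,"wz": 0}

```text
clock: 13.28
tcp_pos: [0.5993, 0.026, 0.3117]
orientation: [-0.001, 0.544, 0.839, -0.001]
wrist_force: [0.3, 0.2, 0.1]
finger_gap: 0.0
```

```bash
python3 -c "
from h import *
to('key')"
```

```text
key clock 13.275 tip [0.5988 0.026  0.1387] move cm tool [ 0.08  0.15 -0.  ] toolx deg 114.1 tilt [-2.7e-03  1.0e-04 -1.0e+00] F [0.26 0.19 0.1 ] gap 0.0
```

Down to about 14 mm above the key, then look.

Call:
carry_out:
  motion:
    - {"jaw": -1,"tx": 0.1,"ty": 0.1,"tz": 2,"wx": 0,"wy": 0,"wz": 0}
    - {"jaw": -1,"tx": 0,"ty": 0,"tz": 3,"wx": 0,"wy": 0,"wz": 0}
    - {"jaw": -1,"tx": 0,"ty": 0,"tz": 3,"wx": 0,"wy": 0,"wz": 0}
    - {"jaw": -1,"tx": 0,"ty": 0,"tz": 1,"wx": 0,"wy": 0,"wz": 0}
    - {"jaw": -1,"tx": 0,"ty": 0,"tz": 0,"wx": 0,"wy": 0,"wz": 0}
    - {"jaw": -1,"tx": 0,"ty": 0,"tz": 0,"wx": 0,"wy": 0,"wz": 0}

```text
clock: 14.02
tcp_pos: [0.6009, 0.0269, 0.2244]
orientation: [0.001, 0.545, 0.839, 0.0]
wrist_force: [0.5, -0.1, 0.7]
finger_gap: 0.0002
```

```bash
python3 -c "
from h import *
to('key')
a=snap('side','s6')[190:280,225:315]
cv2.imwrite('pics/c7.png',cv2.resize(a,(500,500),interpolation=cv2.INTER_CUBIC))"
```

```text
key clock 14.025 tip [0.6013 0.0269 0.0514] move cm tool [ 0.1  -0.11 -0.  ] toolx deg 114.0 tilt [ 1.9e-03 -1.0e-04 -1.0e+00] F [ 0.48 -0.06  0.69] gap 0.0002
```

View pics/c7.png

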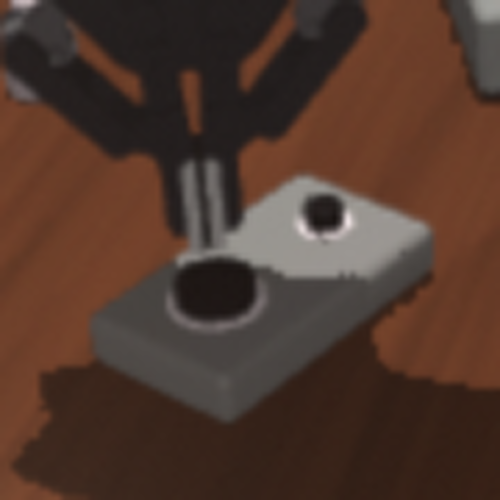

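The tip is right above the big key, and the small key is well clear. Pressing now.

Call:
carry_out:
  motion:
    - {"jaw": -1,"tx": 0,"ty": -0.15,"tz": 0.7,"wx": 0,"wy": 0,"wz": 0}
    - {"jaw": -1,"tx": 0,"ty": 0,"tz": 0.7,"wx": 0,"wy": 0,"wz": 0}
    - {"jaw": -1,"tx": 0,"ty": 0,"tz": 0.2,"wx": 0,"wy": 0,"wz": 0}
    - {"jaw": -1,"tx": 0,"ty": 0,"tz": 0.2,"wx": 0,"wy": 0,"wz": 0}
    - {"jaw": -1,"tx": 0,"ty": 0,"tz": 0.2,"wx": 0,"wy": 0,"wz": 0}
    - {"jaw": -1,"tx": 0,"ty": 0,"tz": 0.2,"wx": 0,"wy": 0,"wz": 0}
    - {"jaw": -1,"tx": 0,"ty": 0,"tz": 0,"wx": 0,"wy": 0,"wz": 0}

```text
clock: 14.95
tcp_pos: [0.5986, 0.0268, 0.2015]
orientation: [-0.0, 0.544, 0.839, -0.0]
wrist_force: [-3.4, -0.1, 5.6]
finger_gap: -0.0
```

```bash
python3 -c "
from h import *
to('key')"
```

```text
key clock 14.95 tip [0.5985 0.0269 0.0285] move cm tool [-0.01  0.14 -0.  ] toolx deg 114.0 tilt [-6.e-04  2.e-04 -1.e+00] F [-3.45 -0.14  5.64] gap -0.0
```

Call:
carry_out:
  motion:
    - {"jaw": -1,"tx": 0,"ty": 0,"tz": 0.1,"wx": 0,"wy": 0,"wz": 0}
    - {"jaw": -1,"tx": 0,"ty": 0,"tz": 0.1,"wx": 0,"wy": 0,"wz": 0}
    - {"jaw": -1,"tx": 0,"ty": 0,"tz": 0,"wx": 0,"wy": 0,"wz": 0}

```text
clock: 15.32
tcp_pos: [0.5985, 0.0269, 0.2013]
orientation: [0.0, 0.544, 0.839, 0.0]
wrist_force: [-7.6, 1.1, 16.9]
finger_gap: -0.0002
```

```bash
python3 -c "
from h import *
to('key')"
```

```text
key clock 15.325 tip [0.5986 0.0268 0.0283] move cm tool [-0.    0.13  0.  ] toolx deg 114.0 tilt [ 3.e-04 -1.e-04 -1.e+00] F [-7.58  1.06 16.93] gap -0.0002
```

The key is bottomed out at 16.9 N and 28.3 mm, well above its 5 N spring force. Releasing straight up.

Call:
carry_out:
  motion:
    - {"jaw": -1,"tx": 0,"ty": 0,"tz": -0.3,"wx": 0,"wy": 0,"wz": 0}
    - {"jaw": -1,"tx": 0,"ty": 0,"tz": -0.5,"wx": 0,"wy": 0,"wz": 0}
    - {"jaw": -1,"tx": 0,"ty": 0,"tz": -2,"wx": 0,"wy": 0,"wz": 0}
    - {"jaw": -1,"tx": 0,"ty": 0,"tz": -3,"wx": 0,"wy": 0,"wz": 0}
    - {"jaw": -1,"tx": 0,"ty": 0,"tz": -4,"wx": 0,"wy": 0,"wz": 0}
    - {"jaw": -1,"tx": 0,"ty": 0,"tz": -4,"wx": 0,"wy": 0,"wz": 0}
    - {"jaw": -1,"tx": 0,"ty": 0,"tz": -3,"wx": 0,"wy": 0,"wz": 0}
    - {"jaw": -1,"tx": 0,"ty": 0,"tz": 0,"wx": 0,"wy": 0,"wz": 0}
    - {"jaw": -1,"tx": 0,"ty": 0,"tz": 0,"wx": 0,"wy": 0,"wz": 0}

```text
clock: 16.45
tcp_pos: [0.599, 0.0267, 0.3663]
orientation: [-0.0, 0.544, 0.839, -0.0]
wrist_force: [-0.5, -0.1, -0.2]
finger_gap: -0.0003
```

```bash
python3 -c "
from h import *
to('key')
a=snap('side','s7');o=cv2.imread('pics/side0.png')
cv2.imwrite('pics/c8.png',np.vstack([cv2.resize(i[140:360,150:450],(409,300)) for i in(o,a)]))
for n,i in(('before',o),('after',a)):
    g=i[200:280,225:315].max(2);c=[cv2.minEnclosingCircle(k) for k in cv2.findContours((g<55).astype(np.uint8),cv2.RETR_EXTERNAL,2)[0] if cv2.contourArea(k)>15];print(n,c)
"
```

```text
key clock 16.45 tip [0.599  0.0267 0.1933] move cm tool [ 0.02  0.1  -0.  ] toolx deg 114.0 tilt [-4.e-04  2.e-04 -1.e+00] F [-0.5  -0.05 -0.17] gap -0.0003
before [((38.2599983215332, 41.560001373291016), 6.28510046005249), ((58.0, 28.0), 2.8285269737243652)]
after [((74.5, 71.5), 16.324926376342773), ((50.0, 66.0), 17.691905975341797), ((38.02941131591797, 41.79411697387695), 7.074225902557373), ((58.0, 28.0), 2.8285269737243652)]
```

View pics/c8.png

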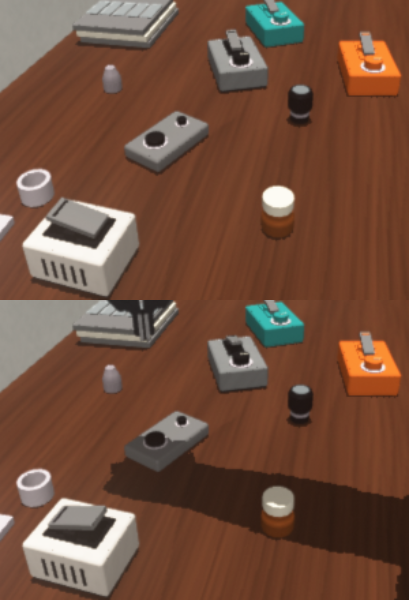

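The pad has not moved (key pixels are the same as before), the key is back up, both rockers are on, and the bystanders and look-alikes are undisturbed. The arm is clear of everything, so I'm handing in.

```bash
python3 -c "
from h import *
print(env.hand_in())"
```

```text
the job is handed in; nothing more can be done
None
```

The job is done and handed in. I pressed the mains rocker, then the lamp rocker, then the camera pad's big key, all with the closed fingertips. It was finished at about 16.5 s of the 54 s allowed.

| Press | Fingertip height at stop | Expected | Last force reading |
|---|---|---|---|
| Mains rocker | 71.5 mm | 71.7 mm | 20 N |
| Lamp rocker | 59.4 mm | 59.7 mm | 17 N |
| Big key | 28.3 mm | 28 mm | 17 N |

I pushed each rocker 1–1.5 mm further before lifting and took no force reading then. After the key press I lifted straight up and the key came back.

**Final checks:** the last side picture shows both rockers on and the arm clear. The dark tops of both pad keys are within about 0.3 px of where they started, so the pad did not move and the big key is up. The small key, the optics and jar, and the orange and turquoise boxes look untouched.

**Disagreements:**
- My positions from the top camera came out about 3 mm too far out in the side view, so I corrected for that before pressing.
- The mains rocker's off tilt also looked slightly smaller in the side picture than the 0.25 rad given. Its on tilt measured about 0.24 rad against 0.25 rad, so I took the hard stop as the proof that it was fully over.

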